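# Put a clay test tile into the drying oven and latch the door

## Task

Put the clay test tile in the drying oven and shut it up again. The drop-down door has been left ajar on its ratchet: throw the pawl back by its ball lever so that the toothed quadrant is free, lower the door all the way down (the wire rack comes out with it) and stand the tile upright on the rack. Then push the door up fully shut and drop the pawl back onto the quadrant so that the door is latched; leave the beaker and the glaze jars where they stand.

Things in the scene. Friction and masses are not known exactly. Their poses are not given: they have to be found in the camera images.
- oven: Small bench drying oven of grey enamelled steel, a fixed case 135 deep (x) by 260 wide (y) by 185 mm high; origin under the middle of the case, on the table; its front, with the door, faces its own -x, y is to its left seen from the robot, z up. The chamber's ceiling is 173 mm above the table and its mouth is 236 mm wide. It does not move.
- door (a joint): Drop-down front door, hinged along its lower edge: 0 = shut, grows as its top comes forward (oven -x) and down, 1.5 rad = all the way down, almost level. Starts ajar. The hinge is stiff: the door stays at any angle and takes about 2 to 6 N at the bar. With the pawl in the teeth the door can be pushed further shut (the pawl clicks over) but not opened past the next tooth.
- pawl (a joint): Ratchet pawl with a ball lever, outside the case's right-hand wall: 0 = down in a notch of the quadrant, up to 0.16 while it rests on a tooth, 0.84 rad = thrown fully back, clear. Top-heavy: past about 0.42 rad it falls back and stays, before that it falls forward onto the quadrant. It turns with less than 1 N at the ball.
- door_hinge (a point): Point on the door's hinge axis, in the middle of the door's width: 76.5 mm in front of (oven -x) the oven's origin and 55 mm above the table. The axis is parallel to oven y.
- door_bar (a point): Middle of the door's grip, a round wooden bar 12 mm thick, 168 mm long, parallel to oven y, on two end brackets. Door shut: 157 mm above and 10 mm in front of the hinge axis (212 mm above the table, 27 mm above the roof). It turns with the door about the hinge and clears the edge of the 16 mm thick panel by 30 mm; door down: in front of the panel, about 56 mm above the table.
- pawl_ball (a point): Centre of the black ball, 20 mm across, on the pawl's lever (7 mm rod). It moves in a vertical plane along oven x, 145 mm to the right (oven -y) of the oven's middle, on a circle of 85 mm radius about the pivot, 24 mm in front of (oven -x) and 150 mm above the oven's origin. Pawl down: it leans forward, 228 mm above the table; thrown back: 69 mm further to oven +x, as high again.
- quadrant (a point): Middle of the toothed rim of the quadrant, a dark steel arc of 110 mm radius about the hinge axis and 5 mm thick, fixed to the door's right-hand edge (138 mm from its middle, reaching 0.66 rad behind the door). It swings out with the door; the pawl's pin drops between its four teeth.
- rack: Flat wire rack, 105 deep (oven x) by 200 mm wide (oven y), linked to the door by two side stays: it slides 75 mm out of the chamber as the door goes fully down and back in as it is pushed up. Origin in the middle of its top face, 105 mm above the table; axes as the oven's. A low wire lip, 8 mm high, runs along its front edge.
- rack_place (a point): Point on top of the rack, 18.5 mm in front of its middle. With the door fully down it is 34 mm in front of the case, in the middle of the part of the rack that is outside: the place for the tile (up to 75 mm to either side along the rack's width will do as well).
- tile: The test tile: an L-shaped piece of grey-brown clay, about 90 g. Foot 40 (x) by 36 (y) by 9 mm thick; an upright plate 10 mm thick, 36 mm wide and 60 mm high stands on the foot's +x edge, with a small dark dot near its top. Origin in the middle of the foot's underside; z up. Starts standing on the table to the left or to the right of the oven.
- tile_top (a point): Middle of the top edge of the tile's upright plate, 60 mm above the foot's underside and 15 mm to +x of the tile's origin. The plate is 10 mm thick along tile x.
- beaker: Unfired clay beaker, 78 mm across and 84 mm high, standing on the other side of the oven from the tile; not to be disturbed. Origin in the middle of its underside.
- ochre_jar: Small glaze jar with a white lid and an ochre-coloured dab, 62 mm across and 73 mm high, standing to the right of the oven; not to be disturbed. Origin in the middle of its underside.
There are look-alikes about, which are no part of the job. Leave any green or turquoise look-alike of the tile alone.

How it is judged:
On the way, in this order (a step that is already met when the one before it is completed fails the run):
1. the pawl is thrown back clear of the quadrant (value of joint pawl above 0.55 rad), for 0.2 s.
2. the door is all the way down (value of joint door above 1.4 rad), for 0.2 s.
3. the tile stands upright on the drawn-out rack, let go, with the door still down (x of tile in the frame of rack between -0.037 and 0.035 m and y of tile in the frame of rack between -0.083 and 0.083 m and z of tile in the frame of rack between -0.004 and 0.006 m and angle between tile's own z axis and vertical below 0.12 rad and linear speed of tile below 0.03 m/s and value of joint door above 1.35 rad and contact force between the fingers and tile below 0.05 N), for 0.3 s.
4. the door is pushed fully shut (value of joint door below 0.035 rad), for 0.2 s.
At the end, for the whole second after the job is handed in: The door is shut (within 0.035 rad), the pawl is down in the quadrant's teeth (within 0.08 rad), and the tile stands at rest on the rack inside the oven, its whole foot on the rack, upright within 0.12 rad (value of joint door below 0.035 rad and value of joint pawl below 0.08 rad and x of tile in the frame of rack between -0.037 and 0.035 m and y of tile in the frame of rack between -0.083 and 0.083 m and z of tile in the frame of rack between -0.004 and 0.006 m and angle between tile's own z axis and vertical below 0.12 rad and linear speed of tile below 0.03 m/s); the robot touches nothing.
It fails at once if the clay beaker is pushed more than 30 mm or tipped over (distance of beaker from where it was at the start of the episode above 0.03 m or angle between beaker's own z axis and vertical above 0.35 rad).
It fails at once if the ochre glaze jar is pushed more than 30 mm or tipped over (distance of ochre_jar from where it was at the start of the episode above 0.03 m or angle between ochre_jar's own z axis and vertical above 0.35 rad).
It also fails if it takes over 72 s, if anything falls off the work surface, if the arm or the gripper's body presses on something with over 40 N, if the wrist force passes 120 N, or if a joint passes its speed limit or range.

## Robot

A 6-joint arm with a two-finger parallel gripper is mounted at the origin on the work surface; the furniture and walls round the work are solid. World frame = base frame: x ahead of the robot, y to its left, z up, the work surface at z = 0. Lengths are in m, angles in rad, forces in N, time in s.
With the tool pointing down it reaches from about 0.3 to 0.825 m from the base axis. Payload 5.4 kg.
Tool frame: the origin (TCP) lies midway between the tips of the shut fingers; the grasp point (between the pads) lies 19 mm behind it (manip.grip_depth is the distance from the TCP to the grasp point, in m); z points along the fingers, y is the line along which they close (so a half turn about z gives the same grasp; the last joint's range is limited). The gripper opens to 92 mm and grips with 3 to 60 N. Pads are 20 mm wide; open, the fingers measure 128 mm over their backs; the gripper's body (75 mm by 189 mm) begins 69 mm behind the grasp point.
Start: joints at [1.068, 0.158, 1.597, -0, 1.386, -0.21], TCP at [0.166, 0.551, 0.215] pointing down, gripper open.
Joint ranges: [-2.91, 2.91], [-0.94, 2.29], [0.18, 2.7], [-1.29, 4.43], [0.17, 2.64], [-3, 3]. Speed limits (rad/s): [2.57, 2.57, 3.14, 3.14, 3.14, 3.14].

## Interface

Orientations are given as a rotation vector (axis times angle).
In Python, from station import manip gives the robot as it stands.
- The arm moves only by the shell command python3 -m jog 'ROWS' [OPENING] [FORCE]. ROWS is JSON, a list that holds one entry, the list of rows, each a list of 6 numbers: the shift along the world's x, y, z in mm, then the turn, a rotation vector about the world's x, y, z in rad. In form: [[[dx, dy, dz, wx, wy, wz], ...]]. A call has 1 to 20 rows; each row shifts and turns the commanded pose from where the row before left it; what a row does not reach is not made up. A row lasts 1/12 s, in which the tool goes at most 41.7 mm and 7.16 degrees, less where a joint would pass 70% of its speed; a pose out of reach is approached as far as the arm can. A call with a gripper value outside its range is refused whole. OPENING is the opening in per cent of the stroke, from 0 (shut) to 100 (fully open), set as the call begins (- or left out, the last holds). The fingers move at their own pace and stop on an object; FORCE is the grip in N (left out, the last holds). Time passes only in rows, so rows that do not move let the fingers close. It gives the time, the measured TCP pose, the force, the opening and the grip force at its end, in the units of the state.
- manip.get_state(): the state, without advancing time (a new reading comes with each control period).
- manip.snapshot(name): name is "scene" or "top" or "wrist"; returns the picture (384x512x3 uint8, red, green, blue); there is no depth.
- manip.camera_model(name): a dict with "intrinsics" (3x3 intrinsics, pixels), "eye" and "attitude" of the camera in the world. Camera axes: x right, y up, looking along -z (the intrinsics and any distortion apply to the point x, -y, -z); pixel columns grow to the right and rows downward; lengths in m; the calibration is good to about 2 mm. The wrist camera is an equidistant fisheye: a pixel r from the principal point sees the ray r / f radians off the axis. A picture is of the moment at which its call begins: read the wrist's pose just before it. camera_model takes no time and is no camera call; for the wrist camera it gives the pose at the moment of the call.
- manip.hand_in(): hands the job in; it is judged then, once.
The state is a dict: "clock": time; "joint_positions": joint angles; "dq": joint speeds; "joint_efforts": joint torques, N m; "tool_pos": TCP position; "tcp_rot": TCP orientation; "force": force on the tool from outside, world axes, zero at the start; "torque": the same for the moment, N m; "grip_width": opening from 0.0 (shut) to 1.0 (fully open); "grip_force": force on a finger pad.
Only numpy, scipy, OpenCV 4.12 (cv2) and the standard library are available. Lean on these libraries where they do the work, as an engineer would, in place of code of your own. Each camera call takes 0.05 s, during which the arm holds its last target. There are 200 camera calls.

## Working session

There is one attempt and no reset: what is moved stays moved. The work goes in short steps, Python scripts to look and compute and a shell command to move; the robot and the scene stay as the last step left them, time stands still between calls to the robot, and variables do not carry over. Pictures are saved under pics/ and viewed, at most 11 in all, crops included, and the job is handed in when it is done.

```bash
mkdir -p pics; ls; cat > h.py <<'E'
import numpy as np,cv2
from station import manip
def snap(n,f):
    m=manip.camera_model(n); im=manip.snapshot(n); cv2.imwrite('pics/'+f+'.png',im[:,:,::-1]); np.savez('pics/'+f+'.npz',im=im,**{k:np.array(m[k]) for k in('intrinsics','eye','attitude')}); return im,m
def R(m):
    a=np.array(m['attitude'],float)
    return a if a.shape==(3,3) else cv2.Rodrigues(a)[0]
def ray(m,u,v,fish=False):
    K=np.array(m['intrinsics']); x=(u-K[0,2])/K[0,0]; y=(v-K[1,2])/K[1,1]
    if fish:
        r=np.hypot(x,y); s=np.sin(r)/max(r,1e-9); d=np.array([x*s,-y*s,-np.cos(r)])
    else: d=np.array([x,-y,-1.])
    return np.array(m['eye']),R(m)@d
def onz(m,u,v,z,fish=False):
    e,d=ray(m,u,v,fish); return e+d*(z-e[2])/d[2]
def proj(m,p):
    K=np.array(m['intrinsics']); c=R(m).T@(np.array(p)-np.array(m['eye'])); return K[0,2]+K[0,0]*c[0]/-c[2], K[1,2]-K[1,1]*c[1]/-c[2]
def load(f): return dict(np.load('pics/'+f+'.npz'))
E
python3 - <<'E'
from h import *
a,m=snap('scene','s0'); b,n=snap('top','t0')
for q in(m,n):print({k:np.round(np.array(v),3).tolist() if not isinstance(v,str) else v for k,v in q.items()})
print(manip.get_state())
cv2.imwrite('pics/both.png',cv2.resize(np.vstack([a,b])[:,:,::-1],(512,768)))
E
```

```text
pics
{'intrinsics': [[482.984, 0.0, 253.954], [0.0, 482.984, 195.849], [0.0, 0.0, 1.0]], 'eye': [-0.17, -0.94, 0.884], 'attitude': [0.975, -0.345, -0.615]}
{'intrinsics': [[487.411, 0.0, 253.984], [0.0, 487.411, 189.068], [0.0, 0.0, 1.0]], 'eye': [0.407, -0.022, 1.517], 'attitude': [0.062, -0.099, -1.598]}
{'clock': 0.1, 'joint_positions': array([ 1.06788988e+00,  1.58998381e-01,  1.59807082e+00,  4.01973814e-06,
        1.38619927e+00, -2.10089563e-01]), 'dq': array([ 0.00096199, -0.00078907, -0.00250303,  0.00036939, -0.00201529,
       -0.0016174 ]), 'joint_efforts': array([-4.01386123e-04, -3.86501920e+01, -3.22959781e+01,  7.03046168e-02,
        3.39504972e-02, -2.18239592e-05]), 'tool_pos': array([0.16571523, 0.55002647, 0.21372821]), 'tcp_rot': array([-4.58229363e-01, -3.10739868e+00,  2.46422715e-03]), 'force': array([ 0.03389452,  0.50247074, -0.02534076]), 'torque': array([-0.00014023,  0.01471412,  0.01386563]), 'grip_force': 0.0, 'grip_width': 0.9996635399403621}
```

View pics/s0.png

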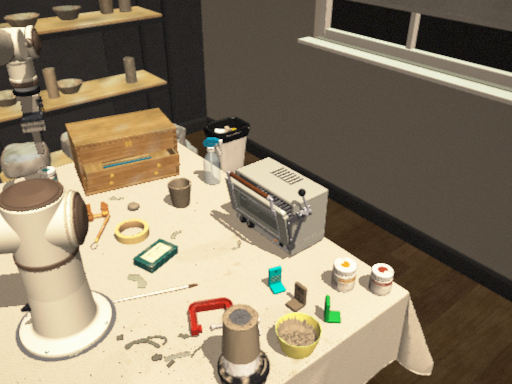

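View pics/t0.png

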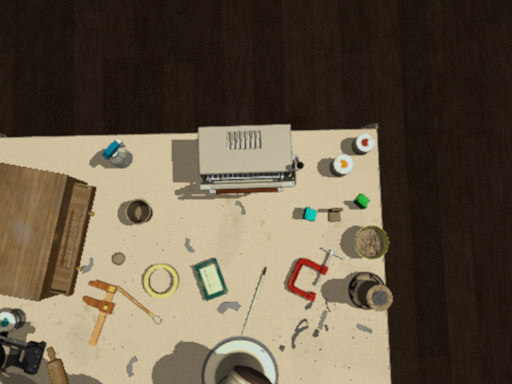

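The scene shows the oven at (278,205), with the pawl ball near (302,193). The beaker is at (179,193). The ochre jar is at (344,273), and a red-dab jar stands at (381,279).

Possible tiles:
- Brown at scene (298,296) / top (334,214). This is the one I choose.
- Turquoise at (276,280) / (310,214).
- Green at (331,311) / (362,201).

Next I check that choice in a close crop.

```bash
python3 - <<'E'
from h import *
s=load('s0');t=load('t0')
A=cv2.resize(t['im'][115:235,190:390],(800,480),interpolation=cv2.INTER_CUBIC)
cv2.imwrite('pics/c1.png',A[:,:,::-1])
B=cv2.resize(s['im'][150:330,215:395],(600,600),interpolation=cv2.INTER_CUBIC)
cv2.imwrite('pics/c2.png',B[:,:,::-1])
E
```

```text
(no output)
```

View pics/c1.png

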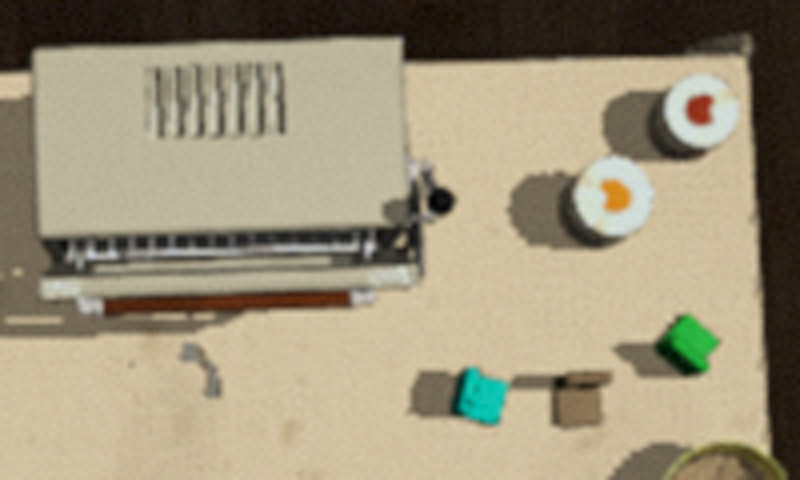

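View pics/c2.png

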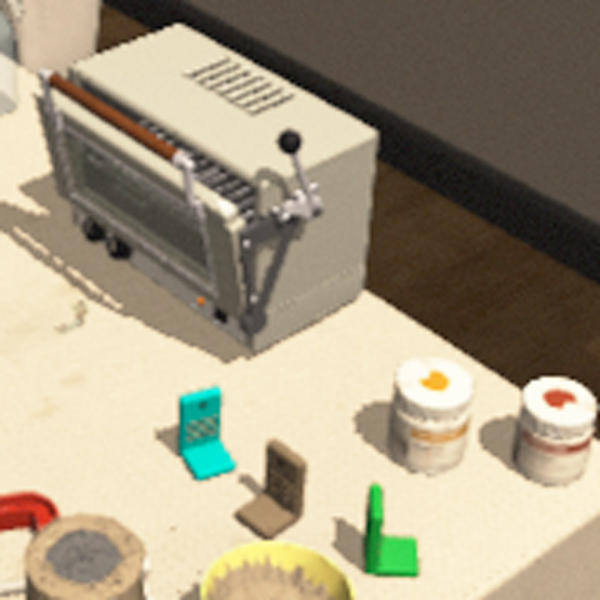

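The crop confirms the brown clay tile: crop 2 (275,490), with its foot towards the robot and its plate at the back. The ball is at crop 1 (439,201), the bar runs from (104,303) to (350,298), and the roof corners are visible.

```bash
python3 - <<'E'
from h import *
s=load('s0');t=load('t0')
f=lambda x,y,z:onz(t,x/4+190-.375,y/4+115-.375,z)
c=[f(*p,.185) for p in((33,48),(402,38),(405,222),(38,238))]
for p in c:print(p.round(4))
print('size',[np.linalg.norm(c[i]-c[(i+1)%4]).round(4) for i in range(4)])
o=np.mean(c,0);yv=(c[0]-c[1]+c[3]-c[2]);yaw=np.arctan2(-yv[0],yv[1]);print('oven',o[:2].round(4),'yaw',yaw)
b=f(439,201,.228);print('ball',b)
g=lambda x,y:(x*180/600+215-.35,y*180/600+150-.35)
def tri(p,q):
    (e1,d1),(e2,d2)=ray(t,p[0]/4+190-.375,p[1]/4+115-.375),ray(s,*g(*q))
    A=np.stack([d1,-d2],1);k=np.linalg.lstsq(A,e2-e1,rcond=None)[0];a,bb=e1+k[0]*d1,e2+k[1]*d2;return ((a+bb)/2).round(4),np.linalg.norm(a-bb).round(4)
print('ball tri',tri((439,201),(290,140)))
print('bar right',tri((350,298),(174,156)),'bar left',tri((104,303),(52,78)))
print('jar lid',f(612,197,.073),tri((615,196),(435,380)))
print('foot corners',[f(*p,.009).round(4) for p in((556,425),(602,425),(602,385))])
print('plate top',[f(*p,.06).round(4) for p in((568,373),(610,373),(608,384),(566,384))])
r=np.array([[np.cos(yaw),-np.sin(yaw)],[np.sin(yaw),np.cos(yaw)]])
for n,p in dict(ball_down=(-.0585,-.145),ball_back=(.0105,-.145),hinge=(-.0765,0),rackplace=(-.1015,0)).items():print(n,(o[:2]+r@p).round(4))
E
```

```text
[0.721  0.0947 0.185 ]
[ 0.7218 -0.1623  0.185 ]
[ 0.5922 -0.1595  0.185 ]
[0.5879 0.0937 0.185 ]
size [np.float64(0.257), np.float64(0.1296), np.float64(0.2532), np.float64(0.1332)]
oven [ 0.6557 -0.0334] yaw 0.010095958040622981
ball [ 0.59981673 -0.17842109  0.228     ]
ball tri (array([ 0.6004, -0.1789,  0.2305]), np.float64(0.0025))
bar right (array([ 0.5371, -0.1172,  0.2106]), np.float64(0.0019)) bar left (array([0.5387, 0.0485, 0.2087]), np.float64(0.0014))
jar lid [ 0.62263958 -0.32770041  0.073     ] (array([ 0.6238, -0.3302,  0.075 ]), np.float64(0.0019))
foot corners [array([ 0.4549, -0.289 ,  0.009 ]), array([ 0.4538, -0.3248,  0.009 ]), array([ 0.4848, -0.3263,  0.009 ])]
plate top [array([ 0.4919, -0.2908,  0.06  ]), array([ 0.491 , -0.3225,  0.06  ]), array([ 0.4828, -0.3206,  0.06  ]), array([ 0.4837, -0.2889,  0.06  ])]
ball_down [ 0.5987 -0.1789]
ball_back [ 0.6677 -0.1782]
hinge [ 0.5792 -0.0341]
rackplace [ 0.5542 -0.0344]
```

The measurements agree with the given sizes: roof 0.255 × 0.131 m, ball at z 0.2305 and radius consistent. Bar middle is (0.538, -0.034, 0.210), so the door is at about 0.19 rad. The tile top is at (0.4885, -0.3065). I start by moving to the front of the ball.

```bash
python3 -m jog '[[[0,0,27,0,0,0],[0,0,27,0,0,0],[0,0,27,0,0,0],[0,0,27,0,0,0],[16,-30,0,0,0,-0.08],[16,-30,0,0,0,-0.08],[16,-30,0,0,0,-0.08],[16,-30,0,0,0,-0.08],[16,-30,0,0,0,-0.08],[16,-30,0,0,0,-0.08],[16,-30,0,0,0,-0.08],[16,-30,0,0,0,-0.08],[16,-30,0,0,0,-0.08],[16,-30,0,0,0,-0.08],[16,-30,0,0,0,-0.08],[16,-30,0,0,0,-0.08],[16,-30,0,0,0,-0.08],[16,-30,0,0,0,-0.08],[16,-30,0,0,0,-0.08],[16,-30,0,0,0,-0.08]]]' 0 20
python3 -m jog '[[[16,-30,0,0,0,0],[16,-30,0,0,0,0],[16,-30,0,0,0,0],[16,-30,0,0,0,0],[16,-30,0,0,0,0],[16,-30,0,0,0,0],[16,-30,0,0,0,0],[16,-30,0,0,0,0],[0,0,0,0,0,0],[0,0,0,0,0,0],[0,0,0,0,0,0]]]'
```

```text
clock: 1.77
tool_pos: [0.4222, 0.0689, 0.3223]
tcp_rot: [-2.228, -2.214, 0.0]
force: [-0.2, 0.8, 0.1]
grip_width: 0.002
grip_force: 0.0
clock: 2.68
tool_pos: [0.5496, -0.1689, 0.3221]
tcp_rot: [-2.223, -2.218, 0.0]
force: [-0.2, 0.0, 0.0]
grip_width: 0.007
grip_force: 0.0
```

```bash
python3 -m jog '[[[5,-10,-20,0,0,0],[0,0,-20,0,0,0],[0,0,-20,0,0,0],[0,0,-20,0,0,0],[0,0,-22,0,0,0],[8,0,0,0,0,0],[8,0,0,0,0,0],[8,0,0,0,0,0],[8,0,0,0,0,0],[8,0,0,0,0,0],[8,0,0,0,0,0],[8,0,0,0,0,0],[8,0,0,0,0,0],[8,0,0,0,0,0],[8,0,0,0,0,0],[6,0,0,0,0,0],[0,0,0,0,0,0],[0,0,0,0,0,0]]]'
python3 - <<'E'
from h import *
s,_=snap('scene','s1');t,_=snap('top','t1')
B=cv2.resize(s[150:330,215:395],(400,400),interpolation=cv2.INTER_CUBIC)
A=cv2.resize(t[105:205,190:290+10],(400,400),interpolation=cv2.INTER_CUBIC)
A=cv2.resize(t[100:220,200:320],(400,400),interpolation=cv2.INTER_CUBIC)
cv2.imwrite('pics/v1.png',np.hstack([B,A])[:,:,::-1])
E
```

```text
clock: 4.18
tool_pos: [0.6411, -0.1795, 0.2204]
tcp_rot: [-2.223, -2.219, 0.0]
force: [-0.4, -0.3, -0.1]
grip_width: 0.005
grip_force: 0.0
```

View pics/v1.png

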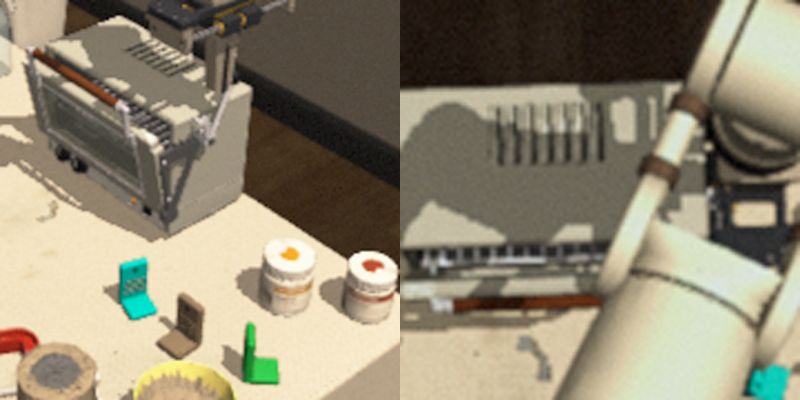

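The scene view shows the fingers at the ball's back position, crop (215,85), with the rod leaning back. The tiles and jars are undisturbed. Next I move above the bar and check the pawl.

```bash
python3 -m jog '[[[-12,0,0,0,0,0],[0,0,20,0,0,0],[0,0,20,0,0,0],[0,0,20,0,0,0],[0,0,20,0,0,0],[-13,20,0,0,0,0],[-13,21,0,0,0,0],[-13,21,0,0,0,0],[-13,21,0,0,0,0],[-13,21,0,0,0,0],[-13,21,0,0,0,0],[-13,20,0,0,0,0],[0,0,0,0,0,0],[0,0,0,0,0,0]]]' 45 15
python3 - <<'E'
from h import *
s,m=snap('scene','s2')
for n,p in dict(down=(.5995,-.179,.229),back=(.668,-.178,.228)).items():
    u,v=proj(m,p);print(n,u,v,s[int(v)-3:int(v)+4,int(u)-3:int(u)+4].mean((0,1)).round())
d=(s[170:230,270:330].max(2)<35).astype(np.uint8)
print([(x.round(1),a[4]) for x,a in zip((cv2.connectedComponentsWithStats(d)[3]+[270,170]),cv2.connectedComponentsWithStats(d)[2]) if a[4]>8])
E
```

```text
clock: 5.45
tool_pos: [0.5376, -0.034, 0.3011]
tcp_rot: [2.221, 2.22, 0.0]
force: [-0.9, 1.0, 0.1]
grip_width: 0.449
grip_force: 0.0
down 300.9095933163328 192.33969356425428 [230. 219. 189.]
back 319.20628647652916 184.23585850307393 [65. 61. 55.]
[(array([298.9, 200.3]), np.int32(3460)), (array([314.2, 179.3]), np.int32(139))]
```

The ball has left its forward spot, which now shows roof colour, and there is a dark blob at (314,179) near the back position. I descend and grip the bar, and work out the arc.

```bash
python3 -m jog '[[[0,0,-20,0,0,0],[0,0,-20,0,0,0],[0,0,-20,0,0,0],[0,0,-20,0,0,0],[0,0,-19,0,0,0]]]' 45 15; python3 -m jog '[[[0,0,0,0,0,0],[0,0,0,0,0,0],[0,0,0,0,0,0],[0,0,0,0,0,0],[0,0,0,0,0,0],[0,0,0,0,0,0]]]' 0 15
python3 - <<'E'
import numpy as np
p=np.linspace(.2586,1.5636,18);d=np.diff(np.c_[-157.3*np.sin(p),157.3*np.cos(p)],axis=0);print(d.round(1).tolist())
E
```

```text
clock: 5.92
tool_pos: [0.5382, -0.0357, 0.2003]
tcp_rot: [-2.225, -2.218, 0.001]
force: [0.1, -0.2, 1.2]
grip_width: 0.45
grip_force: 0.0
clock: 6.42
tool_pos: [0.5388, -0.035, 0.2032]
tcp_rot: [2.222, 2.218, 0.001]
force: [-1.5, -1.6, 3.8]
grip_width: 0.125
grip_force: 15.0
[[-11.5, -3.5], [-11.2, -4.4], [-10.9, -5.3], [-10.4, -6.1], [-9.9, -6.9], [-9.4, -7.6], [-8.8, -8.3], [-8.1, -8.9], [-7.4, -9.5], [-6.6, -10.1], [-5.9, -10.6], [-5.0, -11.0], [-4.2, -11.3], [-3.3, -11.6], [-2.4, -11.8], [-1.5, -12.0], [-0.6, -12.1]]
```

Gripped: 11.5 mm, matching the 12 mm bar. Now I lower the door.

```bash
python3 -m jog '[[[-6,-2,0,0,0,0],[-6,0,-2,0,0,0]]]' >/dev/null 2>&1; python3 -c "
from station import manip;s=manip.get_state();print(s['tool_pos'],s['force'],s['grip_width'])"
```

```text
[ 0.52668712 -0.03530662  0.19978427] [ 2.96539926  4.37441574 -0.81510616] 0.12325790661097472
```

I mistyped a -2 mm y shift in the first row, so I correct it and continue along the arc.

```bash
python3 -m jog '[[[-5,2,-3,0,0,0],[-6,0,-3,0,0,0],[-6,0,-3,0,0,0],[-5,0,-3,0,0,0],[-5,0,-3,0,0,0],[-5,0,-3,0,0,0],[-5,0,-3.5,0,0,0],[-5,0,-3.5,0,0,0],[-5,0,-4,0,0,0],[-4.5,0,-4,0,0,0],[-4.5,0,-4,0,0,0],[-4,0,-4,0,0,0],[-4,0,-4.5,0,0,0],[-4,0,-4.5,0,0,0],[-4,0,-5,0,0,0]]]'
python3 - <<'E'
from h import *
p=manip.get_state()['tool_pos'];print('phi',np.arctan2(.579-p[0],p[2]+.007-.055),'r',np.hypot(.579-p[0],p[2]+.007-.055))
E
```

```text
clock: 7.83
tool_pos: [0.4537, -0.0346, 0.1441]
tcp_rot: [2.223, 2.219, 0.0]
force: [1.9, -2.9, 0.0]
grip_width: 0.126
grip_force: 15.0
phi 0.9165456825901547 r 0.1578746343889233
```

```bash
python3 -m jog '[[[-4,0,-5,0,0,0],[-3.5,0,-5,0,0,0],[-3.5,0,-5,0,0,0],[-3,0,-5,0,0,0],[-3,0,-5,0,0,0],[-2.5,0,-5,0,0,0],[-2,0,-5,0,0,0],[-2,0,-5,0,0,0],[-2,0,-5,0,0,0],[-1.5,0,-6,0,0,0],[-1.5,0,-6,0,0,0],[-1,0,-6,0,0,0],[-1,0,-6,0,0,0],[-0.5,0,-6,0,0,0],[-0.5,0,-6,0,0,0],[0,0,-6,0,0,0],[0,0,-5,0,0,0],[0,0,-4,0,0,0],[0,0,0,0,0,0],[0,0,0,0,0,0]]]'
```

```text
clock: 9.5
tool_pos: [0.423, -0.0345, 0.0499]
tcp_rot: [2.223, 2.219, 0.001]
force: [-3.6, -2.1, 14.0]
grip_width: 0.125
grip_force: 15.0
```

```bash
python3 - <<'E'
from h import *
s,_=snap('scene','s3')
p=manip.get_state()['tool_pos'];print('phi',np.arctan2(.579-p[0],p[2]+.007-.055))
cv2.imwrite('pics/v2.png',cv2.resize(s[130:340,170:400],(690,600),interpolation=cv2.INTER_CUBIC)[:,:,::-1])
E
```

```text
phi 1.5585041089947667
```

View pics/v2.png

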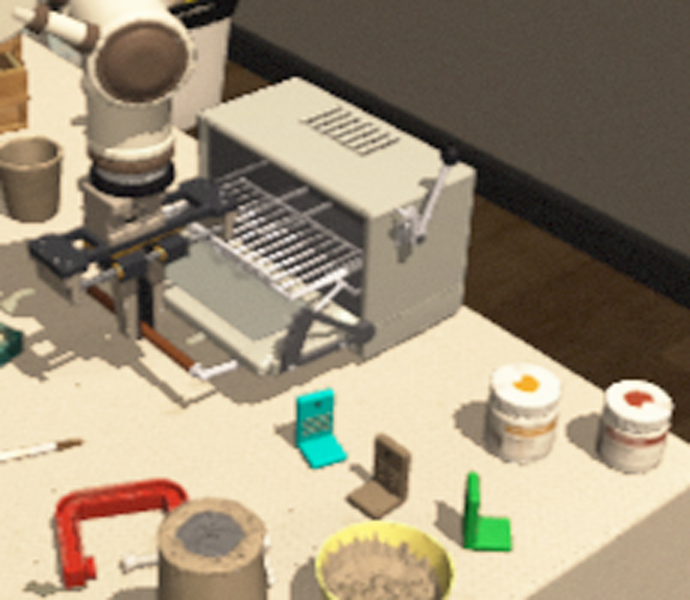

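The door is down (phi 1.56) and the rack is out. The pawl is thrown back, with its ball at crop (450,155). The tiles and jars are undisturbed. I release the bar and go over the tile.

```bash
python3 -m jog '[[[0,0,2,0,0,0],[0,0,2,0,0,0],[0,0,0,0,0,0],[0,0,0,0,0,0],[0,0,10,0,0,0],[0,0,15,0,0,0],[0,0,20,0,0,0],[0,0,25,0,0,0],[0,0,25,0,0,0],[6,-25,0,0,0,0],[6,-25,0,0,0,0],[6,-25,0,0,0,0],[6,-25,0,0,0,0],[6,-25,0,0,0,0],[6,-25,0,0,0,0]]]' 25 15
python3 -m jog '[[[6,-25,0,0,0,0],[6,-25,0,0,0,0],[6,-25,0,0,0,0],[6,-25,0,0,0,0],[6,-22,0,0,0,0],[0,0,0,0,0,0],[0,0,0,0,0,0],[0,0,0,0,0,0]]]' 45
python3 - <<'E'
from h import *
im,m=snap('wrist','w0'); print(m['eye'],m['intrinsics'][0])
cv2.imwrite('pics/w0.png',im[:,:,::-1])
E
```

```text
clock: 10.8
tool_pos: [0.4585, -0.1854, 0.148]
tcp_rot: [-2.223, -2.219, -0.001]
force: [-0.7, 0.5, -0.0]
grip_width: 0.253
grip_force: 0.0
clock: 11.47
tool_pos: [0.4882, -0.3055, 0.1475]
tcp_rot: [-2.223, -2.218, -0.001]
force: [-0.3, -0.6, -0.5]
grip_width: 0.45
grip_force: 0.0
[ 0.4889384  -0.22962827  0.31727951] [297.31863964   0.         254.4001452 ]
```

View pics/w0.png

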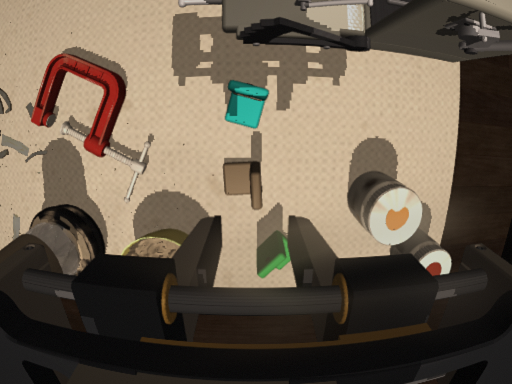

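The wrist view shows the brown tile with its plate edge at about x 250–263, rows 165–209, and its foot to the left (robot side). I check the centre.

```bash
python3 - <<'E'
from h import *
m=load('w0')
for p in((256.5,188),(251,168),(261,208)):print(onz(m,*p,.06,True).round(4))
for p in((224,163),(225,194)):print(onz(m,*p,.009,True).round(4))
E
```

```text
[ 0.4907 -0.301   0.06  ]
[ 0.4858 -0.2827  0.06  ]
[ 0.4948 -0.3201  0.06  ]
[ 0.4566 -0.2877  0.009 ]
[ 0.4568 -0.322   0.009 ]
```

```bash
python3 -m jog '[[[1,0,-20,0,0,0],[0,0,-20,0,0,0],[0,0,-20,0,0,0],[0,0,-20,0,0,0],[0,0,-18,0,0,0],[0,0,-14,0,0,0],[0,0,0,0,0,0],[0,0,0,0,0,0]]]' 45 12; python3 -m jog '[[[0,0,0,0,0,0],[0,0,0,0,0,0],[0,0,0,0,0,0],[0,0,0,0,0,0],[0,0,0,0,0,0],[0,0,0,0,0,0]]]' 0 12
```

```text
clock: 12.18
tool_pos: [0.489, -0.3051, 0.0353]
tcp_rot: [-2.221, -2.219, -0.0]
force: [-0.5, 0.6, 1.3]
grip_width: 0.455
grip_force: 0.0
clock: 12.68
tool_pos: [0.4897, -0.3067, 0.0362]
tcp_rot: [2.223, 2.219, 0.0]
force: [-0.7, 0.7, 3.3]
grip_width: 0.107
grip_force: 12.0
```

```bash
python3 -m jog '[[[0,0,20,0,0,0],[0,0,30,0,0,0],[0,0,30,0,0,0],[0,0,30,0,0,0],[0,0,35,0,0,0],[0,0,35,0,0,0],[4.6,20.5,0,0,0,0.112],[4.6,20.5,0,0,0,0.112],[4.6,20.5,0,0,0,0.112],[4.6,20.5,0,0,0,0.112],[4.6,20.5,0,0,0,0.112],[4.6,20.5,0,0,0,0.112],[4.6,20.5,0,0,0,0.112],[4.6,20.5,0,0,0,0.112],[4.6,20.5,0,0,0,0.112],[4.6,20.5,0,0,0,0.112],[4.6,20.5,0,0,0,0.112],[4.6,20.5,0,0,0,0.112],[4.6,20.5,0,0,0,0.112],[4.6,20.5,0,0,0,0.112]]]'
python3 -m jog '[[[0,0,0,0,0,0],[0,0,0,0,0,0],[0,0,0,0,0,0]]]'
python3 - <<'E'
from h import *
s,_=snap('scene','s4');w,_=snap('wrist','w1')
A=cv2.resize(s[130:280,220:350],(416,480),interpolation=cv2.INTER_CUBIC)
B=cv2.resize(w[:,64:448],(384,384)); B=np.vstack([B,np.zeros((96,384,3),np.uint8)])
cv2.imwrite('pics/v3.png',np.hstack([A,B])[:,:,::-1])
E
```

```text
clock: 14.35
tool_pos: [0.5537, -0.0184, 0.2153]
tcp_rot: [0.001, -3.141, -0.0]
force: [-0.1, -0.8, -0.5]
grip_width: 0.107
grip_force: 12.0
clock: 14.6
tool_pos: [0.5536, -0.0201, 0.2154]
tcp_rot: [-0.01, -3.141, 0.001]
force: [-0.6, 0.3, -0.7]
grip_width: 0.109
grip_force: 12.0
```

View pics/v3.png

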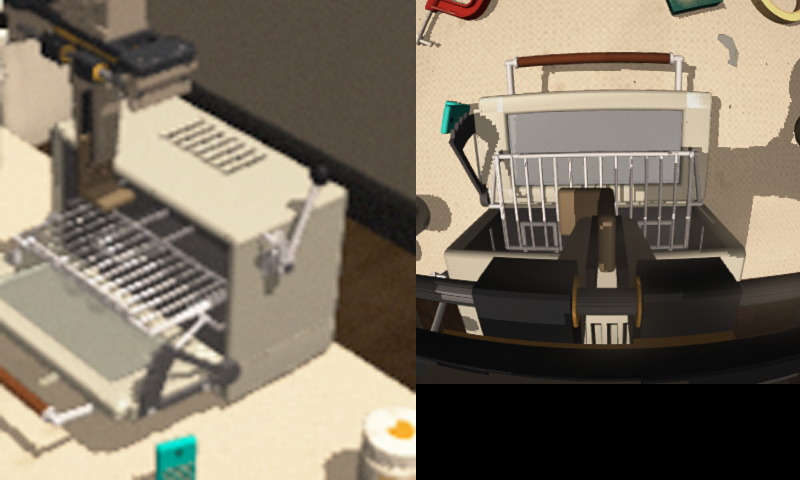

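The tile hangs upright over the middle of the drawn-out rack, with its foot toward -y, clear of the case. I check the rack's front edge and lower the tile.

```bash
python3 - <<'E'
from h import *
m=load('w1');print([onz(m,u+64-416,153,.11,True).round(4) for u in(500,692)])
E
python3 -m jog '[[[0,0,-15,0,0,0],[0,0,-15,0,0,0],[0,0,-15,0,0,0],[0,0,-12,0,0,0],[0,0,-8,0,0,0],[0,0,-3,0,0,0],[0,0,-2,0,0,0],[0,0,-1,0,0,0],[0,0,-1,0,0,0],[0,0,0,0,0,0],[0,0,0,0,0,0]]]'
```

```text
[array([ 0.5202, -0.1225,  0.11  ]), array([0.5218, 0.0635, 0.11  ])]
clock: 15.62
tool_pos: [0.5542, -0.0195, 0.1442]
tcp_rot: [0.007, 3.141, -0.0]
force: [0.0, -0.4, -0.6]
grip_width: 0.109
grip_force: 12.0
```

```bash
python3 -m jog '[[[0,0,-1,0,0,0],[0,0,-1,0,0,0],[0,0,0,0,0,0],[0,0,0,0,0,0]]]'; python3 -m jog '[[[0,0,-1,0,0,0],[0,0,-1,0,0,0],[0,0,0,0,0,0],[0,0,0,0,0,0]]]'
```

```text
clock: 15.95
tool_pos: [0.5538, -0.0195, 0.1415]
tcp_rot: [-0.008, -3.141, -0.0]
force: [0.5, -0.7, 0.3]
grip_width: 0.101
grip_force: 12.0
clock: 16.28
tool_pos: [0.5541, -0.0195, 0.1411]
tcp_rot: [0.007, 3.141, -0.0]
force: [-4.3, 1.8, 7.5]
grip_width: 0.109
grip_force: 12.0
```

Contact made. I release and lift away.

```bash
python3 -m jog '[[[0,0,1,0,0,0],[0,0,0,0,0,0],[0,0,0,0,0,0],[0,0,0,0,0,0],[0,0,0,0,0,0],[0,0,0,0,0,0],[0,0,10,0,0,0],[0,0,20,0,0,0],[0,0,25,0,0,0],[0,0,25,0,0,0],[0,0,25,0,0,0],[0,0,0,0,0,0],[0,0,0,0,0,0]]]' 35
python3 - <<'E'
from h import *
s,_=snap('scene','s5');w,_=snap('wrist','w2')
A=cv2.resize(s[130:280,220:350],(416,480),interpolation=cv2.INTER_CUBIC)
B=cv2.resize(w[:,64:448],(384,384)); B=np.vstack([B,np.zeros((96,384,3),np.uint8)])
cv2.imwrite('pics/v4.png',np.hstack([A,B])[:,:,::-1])
E
```

```text
clock: 17.37
tool_pos: [0.555, -0.0197, 0.2478]
tcp_rot: [0.007, 3.137, -0.002]
force: [-0.1, -0.4, -1.5]
grip_width: 0.352
grip_force: 0.0
```

View pics/v4.png

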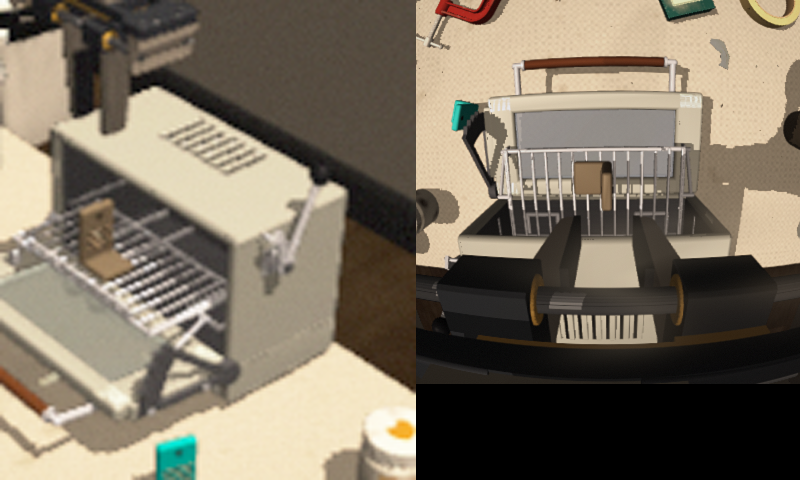

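The tile stands upright on the rack, with its plate at crop (95,235) and its foot flat. The pawl is still back. I return to the bar.

```bash
python3 -m jog '[[[-10,-1,5,0,0,-0.112],[-10,-1,0,0,0,-0.112],[-10,-1,0,0,0,-0.112],[-10,-1,0,0,0,-0.112],[-10,-1,0,0,0,-0.112],[-10,-1,0,0,0,-0.112],[-10,-1,0,0,0,-0.112],[-10,-1,0,0,0,-0.112],[-9,-1,0,0,0,-0.112],[-9,-1,0,0,0,-0.112],[-9,-1,0,0,0,-0.112],[-9,-1,0,0,0,-0.112],[-9,-1,0,0,0,-0.112],[-9,-1,0,0,0,-0.115],[0,0,0,0,0,0],[0,0,0,0,0,0],[0,0,0,0,0,0]]]' 25 15
```

```text
clock: 18.88
tool_pos: [0.4198, -0.0334, 0.2498]
tcp_rot: [-2.223, -2.218, 0.001]
force: [-0.2, 0.7, -0.6]
grip_width: 0.253
grip_force: 0.0
```

```bash
python3 -m jog '[[[1,0,-20,0,0,0],[1,0,-20,0,0,0],[0,0,-20,0,0,0],[0,0,-20,0,0,0],[0,0,-20,0,0,0],[0,0,-20,0,0,0],[0,0,-20,0,0,0],[0,0,-20,0,0,0],[0,0,-15,0,0,0],[0,0,-12,0,0,0],[0,0,-12,0,0,0],[0,0,0,0,0,0],[0,0,0,0,0,0]]]' 25 15;  python3 -m jog '[[[0,0,0,0,0,0],[0,0,0,0,0,0],[0,0,0,0,0,0],[0,0,0,0,0,0],[0,0,0,0,0,0]]]' 0 20
python3 - <<'E'
import numpy as np
p=np.linspace(1.5636,.0636,41);d=np.diff(np.c_[-157.3*np.sin(p),157.3*np.cos(p)],axis=0);print(d.round(1).tolist())
E
```

```text
clock: 19.97
tool_pos: [0.4214, -0.0332, 0.051]
tcp_rot: [-2.224, -2.216, 0.001]
force: [0.3, -0.9, 0.5]
grip_width: 0.251
grip_force: 0.0
clock: 20.38
tool_pos: [0.423, -0.0337, 0.0524]
tcp_rot: [2.225, 2.214, 0.002]
force: [3.3, -0.0, 0.2]
grip_width: 0.122
grip_force: 20.0
[[0.2, 5.9], [0.4, 5.9], [0.6, 5.9], [0.8, 5.8], [1.0, 5.8], [1.2, 5.8], [1.5, 5.7], [1.7, 5.7], [1.9, 5.6], [2.1, 5.5], [2.3, 5.4], [2.5, 5.3], [2.7, 5.2], [2.9, 5.1], [3.1, 5.0], [3.3, 4.9], [3.5, 4.8], [3.6, 4.6], [3.8, 4.5], [4.0, 4.4], [4.1, 4.2], [4.3, 4.1], [4.4, 3.9], [4.6, 3.7], [4.7, 3.5], [4.8, 3.4], [5.0, 3.2], [5.1, 3.0], [5.2, 2.8], [5.3, 2.6], [5.4, 2.4], [5.5, 2.2], [5.6, 2.0], [5.6, 1.8], [5.7, 1.6], [5.7, 1.4], [5.8, 1.1], [5.8, 0.9], [5.9, 0.7], [5.9, 0.5]]
```

```bash
python3 -m jog '[[[0,0,3,0,0,0],[0,0,5,0,0,0],[0.5,0,6,0,0,0],[0.5,0,6,0,0,0],[1,0,6,0,0,0],[1,0,6,0,0,0],[1.5,0,6,0,0,0],[1.5,0,6,0,0,0],[2,0,6,0,0,0],[2,0,5.5,0,0,0],[2,0,5.5,0,0,0],[2.5,0,5,0,0,0],[2.5,0,5,0,0,0],[3,0,5,0,0,0],[3,0,5,0,0,0],[3,0,5,0,0,0],[3.5,0,5,0,0,0],[3.5,0,5,0,0,0],[3.5,0,4.5,0,0,0],[4,0,4.5,0,0,0]]]'
python3 - <<'E'
from h import *
p=manip.get_state()['tool_pos'];print('phi',np.arctan2(.579-p[0],p[2]+.005-.055),'r',np.hypot(.579-p[0],p[2]+.005-.055))
E
```

```text
clock: 22.05
tool_pos: [0.4624, -0.0334, 0.1552]
tcp_rot: [-2.227, -2.216, -0.0]
force: [7.6, -1.9, -12.1]
grip_width: 0.122
grip_force: 20.0
phi 0.8365329562416405 r 0.15703837796087597
```

```bash
python3 -m jog '[[[4,0,4,0,0,0],[4.5,0,4,0,0,0],[4.5,0,3.5,0,0,0],[4.5,0,3.5,0,0,0],[5,0,3.5,0,0,0],[5,0,3.5,0,0,0],[5,0,3,0,0,0],[5,0,3,0,0,0],[5,0,3,0,0,0],[5,0,2.5,0,0,0],[5.5,0,2.5,0,0,0],[5.5,0,2,0,0,0],[5.5,0,2,0,0,0],[5.5,0,2,0,0,0],[5.5,0,1.5,0,0,0],[5.5,0,1.5,0,0,0],[0,0,0,0,0,0]]]'
python3 - <<'E'
from h import *
p=manip.get_state()['tool_pos'];print('phi',np.arctan2(.579-p[0],p[2]+.005-.055),'r',np.hypot(.579-p[0],p[2]+.005-.055))
E
```

```text
clock: 23.47
tool_pos: [0.5439, -0.0331, 0.2038]
tcp_rot: [2.226, 2.216, 0.002]
force: [-1.5, 1.7, 6.9]
grip_width: 0.125
grip_force: 20.0
phi 0.22425129089915347 r 0.15773414231767555
```

```bash
python3 -m jog '[[[5,0,0.5,0,0,0],[5,0,0.5,0,0,0],[5,0,0.5,0,0,0],[4,0,0.5,0,0,0],[4,0,0.5,0,0,0],[3,0,0,0,0,0],[2,0,0,0,0,0],[2,0,0,0,0,0],[0,0,0,0,0,0],[0,0,0,0,0,0],[0,0,0,0,0,0]]]'
```

```text
clock: 24.38
tool_pos: [0.5705, -0.0329, 0.2066]
tcp_rot: [-2.223, -2.213, 0.006]
force: [-15.9, 2.5, 15.3]
grip_width: 0.119
grip_force: 20.0
```

The door is against its stop (-16 N). I release it, look, and go round behind the ball.

```bash
python3 -m jog '[[[0,0,0,0,0,0],[0,0,0,0,0,0],[0,0,0,0,0,0],[0,0,15,0,0,0],[0,0,20,0,0,0],[0,0,20,0,0,0],[0,0,20,0,0,0],[0,0,20,0,0,0],[17,-18,0,0,0,0],[17,-18,0,0,0,0],[17,-18,0,0,0,0],[17,-18,0,0,0,0],[17,-18,0,0,0,0],[17,-18,0,0,0,0],[17,-18,0,0,0,0],[19,-19,0,0,0,0],[0,0,0,0,0,0],[0,0,0,0,0,0]]]' 25
python3 - <<'E'
from h import *
s,_=snap('scene','s6')
cv2.imwrite('pics/v5.png',cv2.resize(s[130:280,200:350],(600,600),interpolation=cv2.INTER_CUBIC)[:,:,::-1])
E
```

```text
clock: 25.88
tool_pos: [0.7112, -0.1793, 0.2975]
tcp_rot: [-2.227, -2.213, 0.0]
force: [-0.5, -0.4, -0.3]
grip_width: 0.252
grip_force: 0.0
```

View pics/v5.png

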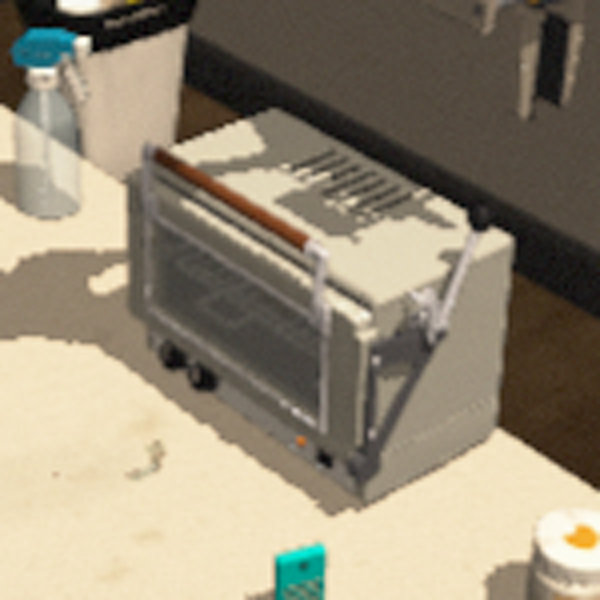

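The door is flush shut, and the ball is at crop (482,217), i.e. pixel (320,184), matching the predicted back position. I shut the fingers, descend behind the ball and push it forward.

```bash
python3 -m jog '[[[0,0,0,0,0,0],[0,0,0,0,0,0],[0,0,0,0,0,0],[0,0,-20,0,0,0],[0,0,-20,0,0,0],[0,0,-20,0,0,0],[0,0,-17,0,0,0],[-6,0,0,0,0,0],[-6,0,0,0,0,0],[-6,0,0,0,0,0],[-6,0,0,0,0,0],[-6,0,0,0,0,0],[-6,0,0,0,0,0],[-6,0,0,0,0,0],[-6,0,0,0,0,0],[-6,0,0,0,0,0],[-6,0,0,0,0,0],[-6,0,0,0,0,0],[0,0,0,0,0,0],[0,0,0,0,0,0]]]' 0
python3 -m jog '[[[12,0,0,0,0,0],[12,0,0,0,0,0],[0,0,20,0,0,0],[0,0,20,0,0,0],[0,0,25,0,0,0],[0,0,25,0,0,0],[15,-15,0,0,0,0],[15,-15,0,0,0,0],[0,0,0,0,0,0],[0,0,0,0,0,0],[0,0,0,0,0,0],[0,0,0,0,0,0]]]'
python3 - <<'E'
from h import *
s,_=snap('scene','s7')
cv2.imwrite('pics/v6.png',cv2.resize(s[130:280,200:350],(600,600),interpolation=cv2.INTER_CUBIC)[:,:,::-1])
E
```

```text
clock: 27.6
tool_pos: [0.6446, -0.1785, 0.2221]
tcp_rot: [-2.227, -2.216, -0.0]
force: [0.2, -0.1, 0.2]
grip_width: 0.003
grip_force: 0.0
clock: 28.6
tool_pos: [0.6985, -0.2077, 0.3121]
tcp_rot: [-2.226, -2.216, -0.0]
force: [-0.3, -0.6, -0.1]
grip_width: 0.009
grip_force: 0.0
```

View pics/v6.png

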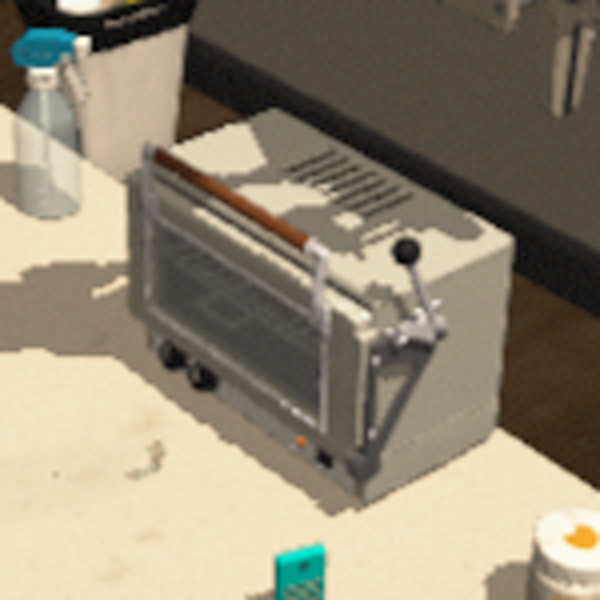

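The ball is forward at crop (407,250), pixel (301.6,192.4), and the door is shut. I compare the ball with the start picture to confirm it sits in a notch.

```bash
python3 - <<'E'
from h import *
def ball(f):
    im=load(f)['im'][180:205,290:315]; w=np.clip(110-im.max(2).astype(float),0,None); w[(im.max(2)>70)]=0
    n,l,st,c=cv2.connectedComponentsWithStats((w>0).astype(np.uint8)); i=[k for k in range(1,n)]; 
    return [(c[k]+[290,180]).round(2).tolist()+[int(st[k][4])] for k in i if st[k][4]>15]
print(ball('s0'),ball('s7'))
m=load('s0')
for a in(0,.08,.16):
    th=np.arctan2(-.0345,.078)+a;x=-.024+.085*np.sin(th);z=.15+.085*np.cos(th);print(a,proj(m,(.6557+x+.0015,-.0334-.145+.01*x,z)))
E
```

```text
[[301.55, 192.31, 29]] [[301.23, 192.48, 31]]
0 (np.float64(300.6887525841691), np.float64(192.8361669861542))
0.08 (np.float64(302.48564362512633), np.float64(191.22381789037962))
0.16 (np.float64(304.314595997874), np.float64(189.76255543875297))
```

The pawl reads about 0.02 rad, so it is down in a notch. Nothing is touched, so I hand in.

```bash
python3 -c "
from station import manip;print(manip.hand_in())"
```

```text
the job is handed in; nothing more can be done
None
```

I handed the job in at about 29 s of the 72 s allowed, and the hand-in returned no verdict: the tile was upright on the rack when I let go, the door is shut against its stop, the pawl reads about 0.02 rad in the quadrant, and the beaker and glaze jars were never touched.

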